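# Set out the dosing cups and open the cleaner's safety cap

## Task

Stand the two loose dosing cups upright in the tray, each in the row where a cup of its own height already stands, and let go of them. Then open the cleaner bottle ready for dosing: press its safety cap down, twist it anticlockwise until it comes free, lift it off, and finish while still holding it level, gripped in the hand, about 5 to 10 cm above where it sat and straight over the bottle. Leave everything else where it is.

Things in the scene. Friction and masses are not known exactly. Their poses are not given: they have to be found in the camera images.
- tray: Fixed grey tray, 138 mm (its x) x 200 mm (its y), turned up to 0.3 rad. Origin: centre of its underside. Floor 4 mm thick; rim and middle rib 12 mm high, 4 mm thick. The rib at x = 0 parts it into two rows, 63 mm wide, that run along y, centred at x = +33.5 and -33.5 mm. A sample cup stands in each row at y = 40 to 75 mm; the part from y = 0 to -90 mm is free.
- tall_cup: Loose tall dosing cup: plain white upright cylinder, open at the top, 38 mm outside diameter, 64 mm high, wall 2 mm, about 30 g. It starts on the table. Origin at the centre of its underside, z up.
- short_cup: Loose short dosing cup: the same but 42 mm high.
- tall_sample: A cup just like the tall cup (64 mm high), already standing in one of the tray's rows: that is the row for tall cups, which may be either one. It stays there.
- short_sample: A cup just like the short cup (42 mm high), already standing in the tray's other row: the row for short cups. It stays there.
- bottle: White cleaner bottle, 68 mm square, fixed in a steel holder screwed to the table (base plate 110 mm square): it cannot move or turn. Origin: centre of the holder's underside, at table height; z is the bottle's axis. Flat shoulder 95 mm up.
- mouth (a point): Point on the bottle's axis at the top of the neck, 138 mm above the table, where the cap's spring sits. The neck's ledges are 37 mm across. The cap must rise 33 mm from its locked height to be clear of it.
- cap: Grey ribbed push-and-turn cap, round, 46 mm diameter (47.4 over its ribs), 36 mm high, about 25 g. Origin: centre of its lower rim, 105 mm above the table when locked (top at 141 mm); z up. The black line on top points along its x, the bottle's x when locked. Unpressed it turns only about 5 degrees. It comes free by turning anticlockwise seen from above.
- cap_top (a point): Centre of the cap's top. A spring (3 N, rising to 7 N at 7 mm) holds it up. Press it down at least 6 mm (it bottoms at 9 mm, 8.4 N) and keep it pressed while turning the first 62 degrees; from 62 to 96 degrees after the locked start it lifts straight off; at 96 there is a stop. 80 degrees is good.
- mug: Bystander: blue ceramic mug with a handle, 80 mm wide, 90 mm high. Leave alone.
- soap_box: Bystander: soap box with a lid, 68 x 103 x 34 mm. Leave alone.
- cream_jar: Bystander: closed cream jar, 60 mm wide, 45 mm high. Leave alone.
- spoon: Bystander: metal spoon with a wooden handle, lying flat, 150 mm long. Leave alone.
- shampoo: Bystander: green bottle, 48 mm wide, 120 mm high. Leave alone.
- brush: Bystander: wooden brush lying flat, 180 mm long. Leave alone.
- tin: Bystander: closed steel tin, 66 mm wide, 60 mm high. Leave alone.

How it is judged:
On the way, in this order (a step that is already met when the one before it is completed fails the run):
1. both loose cups stand released in the rows of their own height, the samples still in theirs, cap still on (((x of tall_cup in the frame of tray between 0.015 and 0.055 m and y of tall_cup in the frame of tray between -0.095 and 0.095 m and z of each of tall_cup, tall_sample, short_cup, short_sample in the frame of tray below 0.008 m and angle between each of tall_cup, tall_sample, short_cup, short_sample's own z axis and vertical below 0.1 rad and x of tall_sample in the frame of tray between 0.015 and 0.055 m and y of tall_sample in the frame of tray between -0.095 and 0.095 m and x of short_cup in the frame of tray between -0.055 and -0.015 m and y of short_cup in the frame of tray between -0.095 and 0.095 m and x of short_sample in the frame of tray between -0.055 and -0.015 m and y of short_sample in the frame of tray between -0.095 and 0.095 m) or (x of tall_cup in the frame of tray between -0.055 and -0.015 m and y of tall_cup in the frame of tray between -0.095 and 0.095 m and z of each of tall_cup, tall_sample, short_cup, short_sample in the frame of tray below 0.008 m and angle between each of tall_cup, tall_sample, short_cup, short_sample's own z axis and vertical below 0.1 rad and x of tall_sample in the frame of tray between -0.055 and -0.015 m and y of tall_sample in the frame of tray between -0.095 and 0.095 m and x of short_cup in the frame of tray between 0.015 and 0.055 m and y of short_cup in the frame of tray between -0.095 and 0.095 m and x of short_sample in the frame of tray between 0.015 and 0.055 m and y of short_sample in the frame of tray between -0.095 and 0.095 m)) and contact force between the fingers and tall_cup below 0.1 N and contact force between the fingers and short_cup below 0.1 N and z of cap in the frame of bottle between 0.1035 and 0.112 m), for 0.2 s.
2. the cap is pressed down, before it is turned (z of cap in the frame of bottle below 0.0995 m and angle between the x axis of cap and the x axis of bottle, either way round below 0.5 rad), for 0.03 s.
3. the cap is turned past its teeth while on the neck (angle between the x axis of cap and the x axis of bottle, either way round above 0.9 rad and z of cap in the frame of bottle below 0.112 m), for 0.03 s.
At the end, for the whole second after the job is handed in: Four cups upright (0.1 rad) on the tray floor, tall in one row, short in the other, released; cap gripped (over 1 N), still (30 mm/s), off the bottle, 40 to 125 mm above where it sat, within 30 mm of the bottle axis and 0.3 rad of level (((x of tall_cup in the frame of tray between 0.015 and 0.055 m and y of tall_cup in the frame of tray between -0.095 and 0.095 m and z of each of tall_cup, tall_sample, short_cup, short_sample in the frame of tray below 0.008 m and angle between each of tall_cup, tall_sample, short_cup, short_sample's own z axis and vertical below 0.1 rad and x of tall_sample in the frame of tray between 0.015 and 0.055 m and y of tall_sample in the frame of tray between -0.095 and 0.095 m and x of short_cup in the frame of tray between -0.055 and -0.015 m and y of short_cup in the frame of tray between -0.095 and 0.095 m and x of short_sample in the frame of tray between -0.055 and -0.015 m and y of short_sample in the frame of tray between -0.095 and 0.095 m) or (x of tall_cup in the frame of tray between -0.055 and -0.015 m and y of tall_cup in the frame of tray between -0.095 and 0.095 m and z of each of tall_cup, tall_sample, short_cup, short_sample in the frame of tray below 0.008 m and angle between each of tall_cup, tall_sample, short_cup, short_sample's own z axis and vertical below 0.1 rad and x of tall_sample in the frame of tray between -0.055 and -0.015 m and y of tall_sample in the frame of tray between -0.095 and 0.095 m and x of short_cup in the frame of tray between 0.015 and 0.055 m and y of short_cup in the frame of tray between -0.095 and 0.095 m and x of short_sample in the frame of tray between 0.015 and 0.055 m and y of short_sample in the frame of tray between -0.095 and 0.095 m)) and contact force between the fingers and tall_cup below 0.1 N and contact force between the fingers and short_cup below 0.1 N and z of cap in the frame of bottle between 0.145 and 0.23 m and horizontal distance between cap and bottle below 0.03 m and angle between cap's own z axis and vertical below 0.3 rad and contact force between the fingers and cap above 1 N and contact force between cap and bottle below 0.1 N and linear speed of cap below 0.03 m/s); the arm keeps its last pose, push and grip.
It fails at once if a bystander is moved more than 40 mm (distance of any of mug, soap_box, cream_jar, spoon, shampoo, brush, tin from where it was at the start of the episode above 0.04 m).
It also fails if it takes over 64 s, if anything falls off the work surface, if the arm or the gripper's body presses on something with over 40 N, if the wrist force passes 120 N, or if a joint passes its speed limit or range.

## Robot

A 6-joint arm with a two-finger parallel gripper is mounted at the origin on the work surface. World frame = base frame: x ahead of the robot, y to its left, z up, the work surface at z = 0. Lengths are in m, angles in rad, forces in N, time in s.
With the tool pointing down it reaches from about 0.275 to 1 m from the base axis. Payload 8.4 kg.
Tool frame: the origin (TCP) lies on the centre line of the jaws, within the pads' length; the fingertips stand 11 mm ahead of it and the grasp point (between the pads) lies 8 mm behind it; x points along the fingers, z is the direction in which the jaws open and shut, and the axes are right-handed (so a half turn about x gives the same grasp; the last joint's range is limited). The gripper opens to 85 mm and grips with 20 to 120 N. Pads are 22 mm wide; open, the fingers measure 114 mm over their backs; the gripper's body (76 mm by 85 mm) begins 54 mm behind the grasp point. The pads swing forward as they close: fully open they stand 13 mm farther back than shut.
Start: joints at [-1.3, 0.353, 1.633, -0, 1.155, -0.002], TCP at [0.168, -0.602, 0.242] pointing down, gripper open.
Joint ranges: [-2.63, 2.63], [-0.92, 2.1], [0.06, 2.66], [-1.3, 4.44], [0, 2.69], [-3.02, 3.02]. Speed limits (rad/s): [2.22, 2.22, 2.79, 3.14, 3.14, 3.14].

## Interface

Orientations are given as a rotation vector (axis times angle).
In Python, from bench import ctrl, read_camera, camera_model, order, models gives the robot as it stands.
- The arm moves only by the tool arm_command, never from a script. Its argument "moves" is a list of rows, each an object of numbers: "ax", "ay", "az": the turn, a rotation vector about the tool's x, y, z in rad; "tx", "ty", "tz": the shift along the tool's x, y, z in mm; "grip": the finger opening in mm, from 0 to 85.4. A call has exactly 5 rows; each row is the pose to reach, as a shift and turn from the pose commanded when the call began, along the tool's axes at that moment; what a row does not reach only later rows make up. A row lasts 1/8 s, in which the tool goes at most 62.5 mm and 10.7 degrees, less where a joint would pass 70% of its speed; a pose out of reach is approached as far as the arm can. A call with a gripper value outside its range is refused whole. The fingers move at their own pace and stop on an object; the grip force is fixed at half the most. Time passes only in rows, so rows that repeat a pose let the fingers close, or fill a call up. It gives the time, the measured TCP pose, the force and the opening at its end, in the units of the state.
- ctrl.get_obs(): the state, without advancing time (a new reading comes with each control period).
- read_camera(name): name is "scene" or "top" or "wrist"; returns the picture (420x560x3 uint8, red, green, blue); there is no depth.
- camera_model(name): a dict with "fx", "fy", "cx", "cy" (pixels), "rvec" (rotation vector, rad) and "tvec" (3), from world to camera coordinates, as OpenCV has them. Camera axes: x right, y down, z forward; pixel columns grow to the right and rows downward; lengths in m; the calibration is good to about 2 mm. A picture is of the moment at which its call begins: read the wrist's pose just before it. camera_model takes no time and is no camera call; for the wrist camera it gives the pose at the moment of the call.
- order.hand_in(): hands the job in, once; it reports no verdict.
Trained networks look in the newest picture that a camera, given by its name, has taken for a name from the list of things; names that differ only in an ending like _2 or _b are one class to them, and where a whole thing is asked for, a point or a joint stands for the part that bears it (a point fixed in the world has none). Each returns a list of dicts, best first, with "conf" (0 to 1); they miss things now and then, are a little off and sometimes report something else, mostly with a low value. They report only what shows in the picture. A call takes as long as a camera call.
- models.silhouettes(label, camera): "pixels" (420x560 bool, what is visible of it).
- models.place_of(label, camera): "xyz" ([x, y, z] in m, in the coordinates of the camera as it stood for that picture, good to about 4 mm: a listed point, or the origin of a listed thing).
The state is a dict: "t": time; "joints": joint angles; "qd": joint speeds; "effort": joint torques, N m; "eef_pos": TCP position; "eef_rot": TCP orientation; "wrist_force": force on the tool from outside, world axes, zero at the start; "torque": the same for the moment, N m; "finger_gap": finger opening in m.
Only numpy, scipy, OpenCV 4.12 (cv2) and the standard library are available. Lean on these libraries where they do the work, as an engineer would, in place of code of your own. Each camera call takes 0.05 s, during which the arm holds its last target.

## Working session

There is one attempt and no reset: what is moved stays moved. The work goes in short steps, Python scripts to look and compute and a tool call to move; the robot and the scene stay as the last step left them, time stands still between calls to the robot, and variables do not carry over. Pictures are saved under pics/ and viewed, and the job is handed in when it is done.

Besides the shell and the picture viewer there is one more tool, called after "Emit:" as name(argument=value, ...), one argument or row to a line, values as JSON. arm_command: Moves the arm, as the interface text tells. Its arguments: {"type":"object","properties":{"moves":{"type":"array"}},"required":["moves"]}

```bash
mkdir -p pics; ls; cat > h.py <<'E'
import numpy as np, cv2
from scipy.spatial.transform import Rotation as R
from bench import ctrl, read_camera, camera_model, order, models
def snap(c,f):
    im=read_camera(c); cv2.imwrite('pics/'+f,cv2.cvtColor(im,cv2.COLOR_RGB2BGR)); return im
def c2w(p,m):
    Rm=R.from_rotvec(m['rvec']).as_matrix(); return Rm.T@(np.array(p)-np.array(m['tvec']).ravel())
def w2p(P,m):
    Rm=R.from_rotvec(m['rvec']).as_matrix(); c=Rm@np.array(P)+np.array(m['tvec']).ravel()
    return np.array([m['fx']*c[0]/c[2]+m['cx'],m['fy']*c[1]/c[2]+m['cy']])
def p2w(u,v,z,m):
    Rm=R.from_rotvec(m['rvec']).as_matrix(); o=-Rm.T@np.array(m['tvec']).ravel()
    d=Rm.T@np.array([(u-m['cx'])/m['fx'],(v-m['cy'])/m['fy'],1]); return o+d*(z-o[2])/d[2]
def delta(P,Rt):
    # print shift in tool axes (mm) and turn rotvec from current pose to the target
    o=ctrl.get_obs(); R0=R.from_rotvec(o['eef_rot']); 
    return R0.inv().apply(np.array(P)-o['eef_pos'])*1000,(R0.inv()*Rt).as_rotvec()
E
python3 - <<'E'
from h import *
np.set_printoptions(precision=4,suppress=True)
o=ctrl.get_obs()
for k in o: print(k,o[k])
print(R.from_rotvec(o['eef_rot']).as_matrix())
for c in ['top','scene']:
    snap(c,c+'0.png'); m=camera_model(c); print(c,m)
    for n in ['tray','tall_cup','short_cup','tall_sample','short_sample','bottle','mouth','cap','cap_top','mug','soap_box','cream_jar','spoon','shampoo','brush','tin']:
        print(n,[(round(d['conf'],2),c2w(d['xyz'],m).round(3)) for d in models.place_of(n,c)][:4])
print(ctrl.get_obs()['t'])
E
```

```text
pics
t 0.0
joints [-1.3004  0.3537  1.6341 -0.      1.1552 -0.0024]
qd [ 0.0002  0.0003 -0.0007  0.001   0.0002  0.0004]
effort [ -0.0019 -60.5264 -34.2071  -0.0001   0.0096  -0.    ]
eef_pos [ 0.1683 -0.6015  0.2416]
eef_rot [ 1.0068  1.3271 -1.0054]
wrist_force [0.4848 0.7592 0.2929]
torque [0.0892 0.0126 0.0171]
finger_gap 0.08530328283542145
[[-0.0004  0.963   0.2694]
 [ 0.0013  0.2694 -0.963 ]
 [-1.     -0.     -0.0014]]
top {'fx': 518.6289472957905, 'fy': 518.6289472957905, 'cx': 282.42948410497615, 'cy': 200.92286941651645, 'rvec': array([ 2.1248, -2.139 ,  0.1654]), 'tvec': array([0.0123, 0.5697, 1.209 ])}
tray [(0.63, array([0.575, 0.231, 0.002]))]
tall_cup [(0.68, array([ 0.577,  0.   , -0.   ]))]
short_cup [(0.69, array([ 0.47 , -0.028,  0.001])), (0.54, array([0.292, 0.357, 0.002]))]
tall_sample [(0.8, array([0.552, 0.29 , 0.003])), (0.27, array([0.299, 0.193, 0.001]))]
short_sample [(0.63, array([0.621, 0.266, 0.   ])), (0.18, array([0.576, 0.233, 0.002]))]
bottle [(0.67, array([ 0.536, -0.198, -0.   ]))]
mouth [(0.57, array([ 0.535, -0.201,  0.134]))]
cap []
cap_top [(0
[... 1077 characters left out ...]
0.534, -0.206,  0.   ]))]
mouth [(0.8, array([ 0.535, -0.201,  0.139])), (0.64, array([ 0.534, -0.202,  0.106]))]
cap [(0.65, array([ 0.533, -0.199,  0.104]))]
cap_top [(0.75, array([0.571, 0.004, 0.001])), (0.73, array([ 0.533, -0.198,  0.138]))]
mug [(0.71, array([0.294, 0.356, 0.001])), (0.27, array([0.553, 0.288, 0.004]))]
soap_box [(0.95, array([ 0.716, -0.016, -0.003]))]
cream_jar [(0.88, array([ 0.322, -0.301,  0.002])), (0.42, array([0.296, 0.354, 0.001]))]
spoon [(0.76, array([ 0.367, -0.002,  0.001]))]
shampoo [(0.62, array([0.776, 0.192, 0.001]))]
brush [(0.82, array([ 0.789, -0.215, -0.001])), (0.33, array([ 0.296,  0.352, -0.003]))]
tin [(0.96, array([0.3  , 0.189, 0.002]))]
1.7
```

View pictures.

View pics/top0.png

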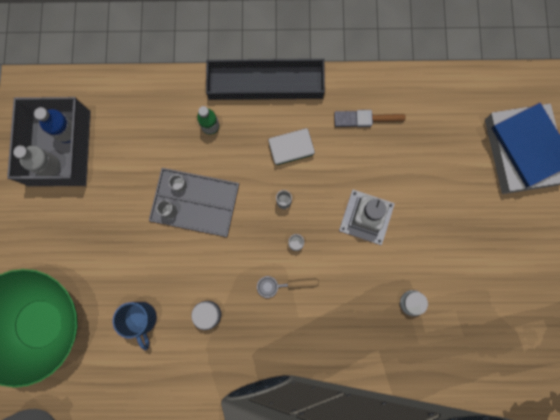

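View pics/scene0.png

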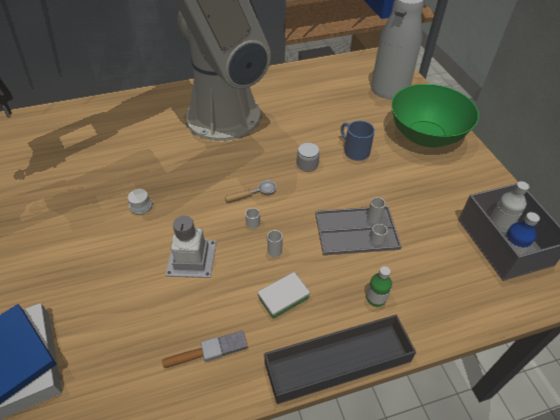

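```bash
python3 - <<'E'
import cv2,numpy as np
im=cv2.imread('pics/top0.png')
a=cv2.resize(im[90:270,130:330],None,fx=4,fy=4,interpolation=cv2.INTER_CUBIC)[:600,:800]
cv2.imwrite('pics/t0a.png',cv2.resize(im[120:270,130:330],None,fx=4,fy=4))
cv2.imwrite('pics/t0b.png',cv2.resize(im[140:280,270:450],None,fx=4,fy=4))
E
```

```text
(no output)
```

View pics/t0a.png

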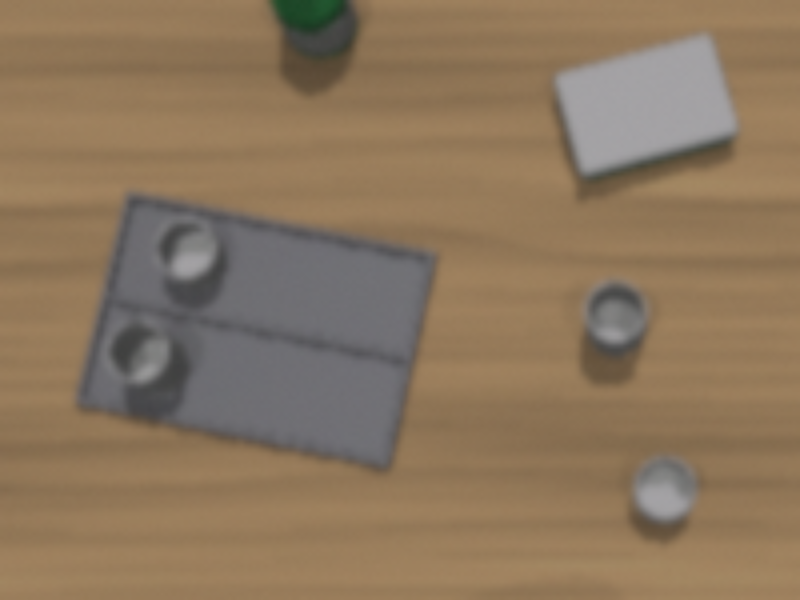

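View pics/t0b.png

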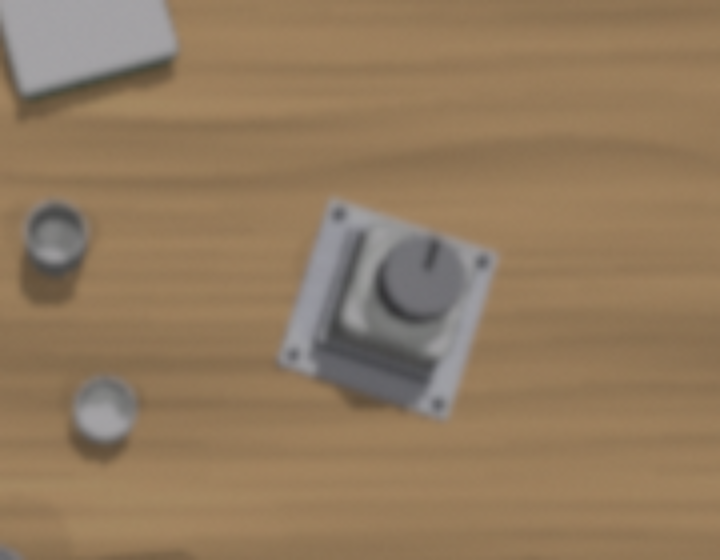

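```bash
python3 - <<'E'
from h import *
np.set_printoptions(precision=4,suppress=True)
m=camera_model('top')
c=[p2w(130+x/4,120+y/4,0.012,m) for x,y in [(131,195),(437,255),(390,469),(79,407)]]
for p in c: print(p)
print('ctr',np.mean(c,0)); ex=(c[0]+c[1]-c[2]-c[3]);ey=c[0]+c[3]-c[1]-c[2]
print(np.arctan2(ex[1],ex[0]),np.arctan2(-ey[0],ey[1]),np.linalg.norm(ex)/2,np.linalg.norm(ey)/2)
print('tall rim',p2w(130+616/4,120+313/4,.064,m),'short rim',p2w(130+665/4,120+488/4,.042,m))
print('samples',p2w(130+188/4,120+249/4,.046,m),p2w(130+140/4,120+350/4,.068,m))
print('captop',p2w(270+425/4,140+276/4,.141,m),'line',p2w(270+434/4,140+238/4,.141,m),p2w(270+428/4,140+270/4,.141,m))
pl=[p2w(270+x/4,140+y/4,.003,m) for x,y in [(335,200),(498,255),(448,418),(280,362)]]
print(np.array(pl),np.mean(pl,0)); ex=(pl[0]+pl[1]-pl[2]-pl[3]); print('bottle yaw',np.arctan2(ex[1],ex[0]))
im=cv2.imread('pics/scene0.png');cv2.imwrite('pics/s0.png',cv2.resize(im[190:260,220:410],None,fx=4,fy=4))
E
```

```text
[0.6599 0.31   0.012 ]
[0.6199 0.1167 0.012 ]
[0.4858 0.1446 0.012 ]
[0.5256 0.338  0.012 ]
ctr [0.5728 0.2273 0.012 ]
-0.20551799844435828 -0.20364866775186294 0.13709999178778964 0.19742082064420235
tall rim [0.5733 0.0045 0.064 ] short rim [ 0.4704 -0.0241  0.042 ]
samples [0.618  0.2657 0.046 ] [0.5524 0.2879 0.068 ]
captop [ 0.5344 -0.2012  0.141 ] line [ 0.5558 -0.207   0.141 ] [ 0.5377 -0.203   0.141 ]
[[ 0.6035 -0.1705  0.003 ]
 [ 0.5677 -0.2712  0.003 ]
 [ 0.4661 -0.2363  0.003 ]
 [ 0.5015 -0.1336  0.003 ]] [ 0.5347 -0.2029  0.003 ]
bottle yaw -0.3397349519126875
```

View pics/s0.png

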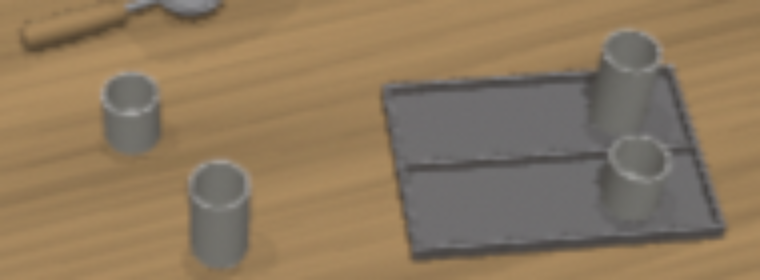

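```bash
cat >> h.py <<'E'
def go(x,y,z,deg=-101.7):
    a=np.deg2rad(deg); zt=np.array([np.cos(a),np.sin(a),0]); xt=np.array([0,0,-1.]); yt=np.cross(zt,xt)
    s,w=delta([x,y,z],R.from_matrix(np.c_[xt,yt,zt])); o=ctrl.get_obs()
    print('t',round(o['t'],2),'gap',round(o['finger_gap']*1e3,1),'pos',np.round(o['eef_pos'],4),'F',np.round(o['wrist_force'],1),'\n tx ty tz',s.round(1),'ax ay az',w.round(3))
E
python3 -c "
from h import *
go(.573,.004,.2)"
```

```text
t 1.7 gap 85.6 pos [ 0.1684 -0.6019  0.2423] F [-0.3  0.1 -0.5] 
 tx ty tz [  42.3  552.9 -474.5] ax ay az [ 0.477 -0.     0.   ]
```

Emit:
arm_command(
  moves=[
    {"ty":48,"tz":-40,"ax":0.15},
    {"ty":94,"tz":-80,"ax":0.3},
    {"ty":140,"tz":-120,"ax":0.4},
    {"ty":186,"tz":-160,"ax":0.477},
    {"ty":232,"tz":-200,"ax":0.477},
  ],
)

```text
invalid input
```

```bash
python3 -c "
from h import *
go(.573,.004,.2)"
```

```text
t 1.7 gap 85.6 pos [ 0.1684 -0.6019  0.2423] F [-0.3  0.1 -0.5] 
 tx ty tz [  42.3  552.9 -474.5] ax ay az [ 0.477 -0.     0.   ]
```

Probably all seven fields are needed in every row.

Emit:
arm_command(
  moves=[
    {"ax":0.15,"ay":0,"az":0,"tx":0,"ty":48,"tz":-40,"grip":85},
    {"ax":0.3,"ay":0,"az":0,"tx":0,"ty":94,"tz":-80,"grip":85},
    {"ax":0.4,"ay":0,"az":0,"tx":0,"ty":140,"tz":-120,"grip":85},
    {"ax":0.477,"ay":0,"az":0,"tx":0,"ty":186,"tz":-160,"grip":85},
    {"ax":0.477,"ay":0,"az":0,"tx":0,"ty":232,"tz":-200,"grip":85},
  ],
)

```text
t: 2.33
eef_pos: [0.3388, -0.3452, 0.2425]
eef_rot: [1.359, 1.104, -1.359]
wrist_force: [-0.1, -0.7, 0.7]
finger_gap: 0.0849
```

```bash
python3 -c "
from h import *
go(.573,.004,.2)"
```

```text
t 2.33 gap 84.9 pos [ 0.3388 -0.3452  0.2425] F [-0.1 -0.7  0.7] 
 tx ty tz [  42.5  157.9 -389.7] ax ay az [-0.002  0.    -0.001]
```

Emit:
arm_command(
  moves=[
    {"ax":0,"ay":0,"az":0,"tx":0,"ty":22,"tz":-56,"grip":85},
    {"ax":0,"ay":0,"az":0,"tx":0,"ty":45,"tz":-112,"grip":85},
    {"ax":0,"ay":0,"az":0,"tx":0,"ty":68,"tz":-168,"grip":85},
    {"ax":0,"ay":0,"az":0,"tx":0,"ty":91,"tz":-224,"grip":85},
    {"ax":0,"ay":0,"az":0,"tx":0,"ty":114,"tz":-280,"grip":85},
  ],
)

```text
t: 2.95
eef_pos: [0.5074, -0.0939, 0.2426]
eef_rot: [1.358, 1.105, -1.357]
wrist_force: [0.9, -1.2, 0.5]
finger_gap: 0.0854
```

```bash
python3 -c "
from h import *
go(.573,.004,.12)"
```

```text
t 2.95 gap 85.4 pos [ 0.5074 -0.0939  0.2426] F [ 0.9 -1.2  0.5] 
 tx ty tz [ 122.6   44.3 -109.2] ax ay az [ 0.     0.    -0.001]
```

Emit:
arm_command(
  moves=[
    {"ax":0,"ay":0,"az":0,"tx":0,"ty":22,"tz":-55,"grip":85},
    {"ax":0,"ay":0,"az":0,"tx":10,"ty":44,"tz":-109,"grip":85},
    {"ax":0,"ay":0,"az":0,"tx":60,"ty":44,"tz":-109,"grip":85},
    {"ax":0,"ay":0,"az":0,"tx":105,"ty":44,"tz":-109,"grip":85},
    {"ax":0,"ay":0,"az":0,"tx":105,"ty":44,"tz":-109,"grip":85},
  ],
)

```text
t: 3.58
eef_pos: [0.569, 0.0023, 0.1344]
eef_rot: [1.354, 1.11, -1.363]
wrist_force: [-1.2, -0.8, 0.6]
finger_gap: 0.085
```

```bash
python3 - <<'E'
from h import *
m=camera_model('wrist'); snap('wrist','w1.png')
for n in ['tall_cup','short_cup']:
    print(n,[(round(d['conf'],2),c2w(d['xyz'],m).round(4)) for d in models.place_of(n,'wrist')])
print(w2p([.573,.004,.064],m))
go(.573,.004,.04)
E
```

```text
tall_cup [(0.73, array([ 0.5768,  0.0059, -0.0011]))]
short_cup [(0.7, array([ 0.4717, -0.0205, -0.0018]))]
[275.85272369 232.47608228]
t 3.73 gap 84.8 pos [0.5728 0.0019 0.1391] F [0.4 0.4 0.2] 
 tx ty tz [99.1 -0.4 -2. ] ax ay az [-0.    -0.    -0.002]
```

View pics/w1.png

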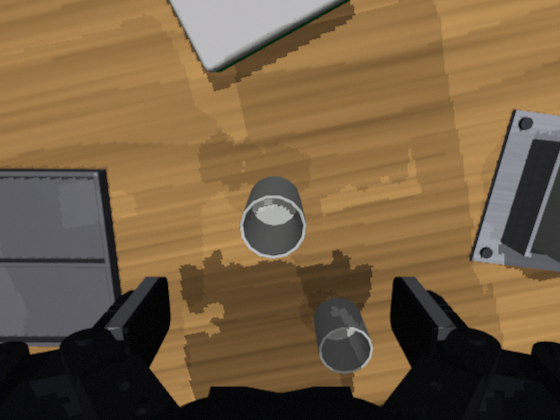

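```bash
python3 - <<'E'
from h import *
m=camera_model('wrist')
print(p2w(273.5,227,.064,m),p2w(345.5,350,.042,m))
go(.575,.005,.04)
E
```

```text
[0.57937139 0.00463629 0.064     ] [ 0.47408462 -0.02449358  0.042     ]
t 3.73 gap 84.8 pos [0.5728 0.0019 0.1391] F [0.4 0.4 0.2] 
 tx ty tz [99.1  1.3 -3.4] ax ay az [-0.    -0.    -0.002]
```

Emit:
arm_command(
  moves=[
    {"ax":0,"ay":0,"az":0,"tx":0,"ty":2,"tz":-3,"grip":85},
    {"ax":0,"ay":0,"az":0,"tx":40,"ty":2,"tz":-3,"grip":85},
    {"ax":0,"ay":0,"az":0,"tx":80,"ty":2,"tz":-3,"grip":85},
    {"ax":0,"ay":0,"az":0,"tx":99,"ty":2,"tz":-3,"grip":85},
    {"ax":0,"ay":0,"az":0,"tx":99,"ty":2,"tz":-3,"grip":50},
  ],
)

```text
t: 4.35
eef_pos: [0.5739, 0.0046, 0.0381]
eef_rot: [1.357, 1.106, -1.359]
wrist_force: [0.1, 0.2, 0.3]
finger_gap: 0.0691
```

Emit:
arm_command(
  moves=[
    {"ax":0,"ay":0,"az":0,"tx":0,"ty":0,"tz":0,"grip":20},
    {"ax":0,"ay":0,"az":0,"tx":0,"ty":0,"tz":0,"grip":20},
    {"ax":0,"ay":0,"az":0,"tx":0,"ty":0,"tz":0,"grip":20},
    {"ax":0,"ay":0,"az":0,"tx":0,"ty":0,"tz":0,"grip":20},
    {"ax":0,"ay":0,"az":0,"tx":0,"ty":0,"tz":0,"grip":20},
  ],
)

```text
t: 4.97
eef_pos: [0.5754, 0.0046, 0.0401]
eef_rot: [1.36, 1.104, -1.356]
wrist_force: [-0.2, 0.3, 4.9]
finger_gap: 0.037
```

```bash
python3 - <<'E'
from h import *
go(.575,.005,.14)
E
```

```text
t 4.97 gap 37.0 pos [0.5754 0.0046 0.0401] F [-0.2  0.3  4.9] 
 tx ty tz [-99.9  -0.1  -0.4] ax ay az [-0.    -0.001 -0.003]
```

Emit:
arm_command(
  moves=[
    {"ax":0,"ay":0,"az":0,"tx":-25,"ty":0,"tz":0,"grip":20},
    {"ax":0,"ay":0,"az":0,"tx":-60,"ty":0,"tz":0,"grip":20},
    {"ax":0,"ay":0,"az":0,"tx":-80,"ty":-2,"tz":-20,"grip":20},
    {"ax":0,"ay":0,"az":0,"tx":-80,"ty":-3,"tz":-60,"grip":20},
    {"ax":0,"ay":0,"az":0,"tx":-80,"ty":-4,"tz":-100,"grip":20},
  ],
)

```text
t: 5.6
eef_pos: [0.5914, 0.1043, 0.1201]
eef_rot: [1.36, 1.104, -1.356]
wrist_force: [0.4, -0.0, -0.6]
finger_gap: 0.037
```

```bash
python3 - <<'E'
from h import *
go(.5315,.1915,.046)
E
```

```text
t 5.6 gap 37.0 pos [0.5914 0.1043 0.1201] F [ 0.4 -0.  -0.6] 
 tx ty tz [ 74.  -76.6 -73.1] ax ay az [-0.001 -0.001 -0.003]
```

Emit:
arm_command(
  moves=[
    {"ax":0,"ay":0,"az":0,"tx":0,"ty":-30,"tz":-28,"grip":20},
    {"ax":0,"ay":0,"az":0,"tx":0,"ty":-60,"tz":-57,"grip":20},
    {"ax":0,"ay":0,"az":0,"tx":10,"ty":-77,"tz":-73,"grip":20},
    {"ax":0,"ay":0,"az":0,"tx":30,"ty":-77,"tz":-73,"grip":20},
    {"ax":0,"ay":0,"az":0,"tx":50,"ty":-77,"tz":-73,"grip":20},
  ],
)

```text
t: 6.22
eef_pos: [0.5304, 0.1912, 0.0692]
eef_rot: [1.359, 1.105, -1.355]
wrist_force: [0.1, -0.4, 0.1]
finger_gap: 0.0368
```

```bash
python3 - <<'E'
from h import *
snap('wrist','w2.png');snap('top','t2.png')
go(.5315,.1915,.046)
E
```

```text
t 6.33 gap 37.0 pos [0.5289 0.1903 0.0676] F [ 0.3  0.7 -0.2] 
 tx ty tz [21.6  2.3 -1.7] ax ay az [0.    0.001 0.002]
```

View pics/w2.png

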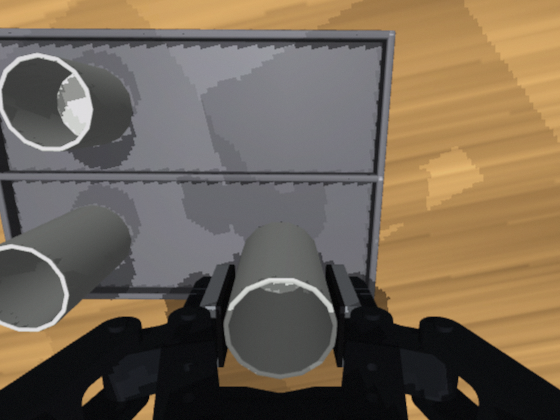

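Emit:
arm_command(
  moves=[
    {"ax":0,"ay":0,"az":0,"tx":12,"ty":2,"tz":-1,"grip":20},
    {"ax":0,"ay":0,"az":0,"tx":18,"ty":2,"tz":-1,"grip":20},
    {"ax":0,"ay":0,"az":0,"tx":22,"ty":2,"tz":-1,"grip":20},
    {"ax":0,"ay":0,"az":0,"tx":23,"ty":2,"tz":-1,"grip":20},
    {"ax":0,"ay":0,"az":0,"tx":23,"ty":2,"tz":-1,"grip":20},
  ],
)

```text
t: 6.95
eef_pos: [0.5321, 0.191, 0.0454]
eef_rot: [1.358, 1.106, -1.358]
wrist_force: [-0.1, 0.6, -0.8]
finger_gap: 0.0369
```

```bash
python3 - <<'E'
from h import *
go(.5315,.1915,.0442)
E
```

```text
t 6.95 gap 36.9 pos [0.5321 0.191  0.0454] F [-0.1  0.6 -0.8] 
 tx ty tz [ 1.2 -0.7 -0.3] ax ay az [-0. -0. -0.]
```

Emit:
arm_command(
  moves=[
    {"ax":0,"ay":0,"az":0,"tx":1,"ty":0,"tz":0,"grip":20},
    {"ax":0,"ay":0,"az":0,"tx":2,"ty":0,"tz":0,"grip":20},
    {"ax":0,"ay":0,"az":0,"tx":2,"ty":0,"tz":0,"grip":20},
    {"ax":0,"ay":0,"az":0,"tx":2,"ty":0,"tz":0,"grip":20},
    {"ax":0,"ay":0,"az":0,"tx":2,"ty":0,"tz":0,"grip":20},
  ],
)

```text
t: 7.58
eef_pos: [0.5323, 0.1912, 0.0441]
eef_rot: [1.359, 1.105, -1.357]
wrist_force: [-0.8, -1.2, 7.8]
finger_gap: 0.0372
```

Contact (7.8 N up). Release, then rise.

Emit:
arm_command(
  moves=[
    {"ax":0,"ay":0,"az":0,"tx":0,"ty":0,"tz":0,"grip":50},
    {"ax":0,"ay":0,"az":0,"tx":0,"ty":0,"tz":0,"grip":65},
    {"ax":0,"ay":0,"az":0,"tx":0,"ty":0,"tz":0,"grip":65},
    {"ax":0,"ay":0,"az":0,"tx":0,"ty":0,"tz":0,"grip":65},
    {"ax":0,"ay":0,"az":0,"tx":-5,"ty":0,"tz":0,"grip":65},
  ],
)

```text
t: 8.2
eef_pos: [0.5317, 0.1909, 0.0481]
eef_rot: [1.357, 1.106, -1.359]
wrist_force: [-0.1, -0.1, 0.7]
finger_gap: 0.0651
```

Emit:
arm_command(
  moves=[
    {"ax":0,"ay":0,"az":0,"tx":-25,"ty":0,"tz":0,"grip":65},
    {"ax":0,"ay":0,"az":0,"tx":-60,"ty":0,"tz":0,"grip":65},
    {"ax":0,"ay":0,"az":0,"tx":-95,"ty":0,"tz":0,"grip":85},
    {"ax":0,"ay":0,"az":0,"tx":-110,"ty":0,"tz":40,"grip":85},
    {"ax":0,"ay":0,"az":0,"tx":-110,"ty":-5,"tz":90,"grip":85},
  ],
)

```text
t: 8.82
eef_pos: [0.51, 0.1037, 0.1602]
eef_rot: [1.359, 1.105, -1.353]
wrist_force: [-0.2, -0.3, -0.8]
finger_gap: 0.0851
```

```bash
python3 - <<'E'
from h import *
snap('top','t3.png');im=snap('scene','s3.png')
cv2.imwrite('pics/s3c.png',cv2.resize(cv2.cvtColor(im,4)[170:290,220:420],None,fx=4,fy=4))
go(.471,-.0235,.14)
E
```

```text
t 8.93 gap 84.7 pos [0.5071 0.1007 0.1587] F [ 0.5 -0.8  0. ] 
 tx ty tz [ 18.9  -9.9 129. ] ax ay az [-0.002  0.001  0.001]
```

View pics/s3c.png

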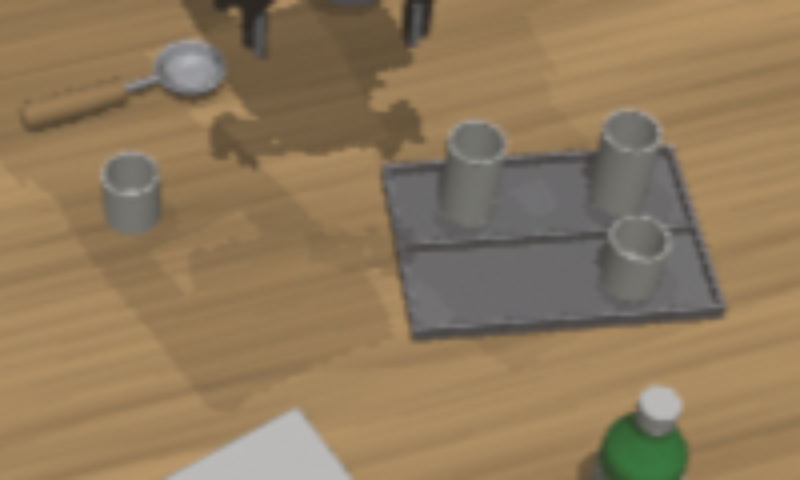

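Emit:
arm_command(
  moves=[
    {"ax":0,"ay":0,"az":0,"tx":0,"ty":-4,"tz":50,"grip":85},
    {"ax":0,"ay":0,"az":0,"tx":10,"ty":-8,"tz":100,"grip":85},
    {"ax":0,"ay":0,"az":0,"tx":30,"ty":-10,"tz":129,"grip":85},
    {"ax":0,"ay":0,"az":0,"tx":60,"ty":-10,"tz":129,"grip":85},
    {"ax":0,"ay":0,"az":0,"tx":70,"ty":-10,"tz":129,"grip":85},
  ],
)

```text
t: 9.55
eef_pos: [0.4722, -0.0204, 0.0873]
eef_rot: [1.358, 1.107, -1.36]
wrist_force: [-0.4, -0.4, 0.3]
finger_gap: 0.0848
```

```bash
python3 - <<'E'
from h import *
snap('wrist','w4.png');
go(.471,-.0235,.028)
E
```

```text
t 9.6 gap 85.2 pos [ 0.4721 -0.0202  0.0868] F [ 0.1 -0.1 -0.9] 
 tx ty tz [58.8 -0.3  3.5] ax ay az [-0.     0.     0.002]
```

View pics/w4.png

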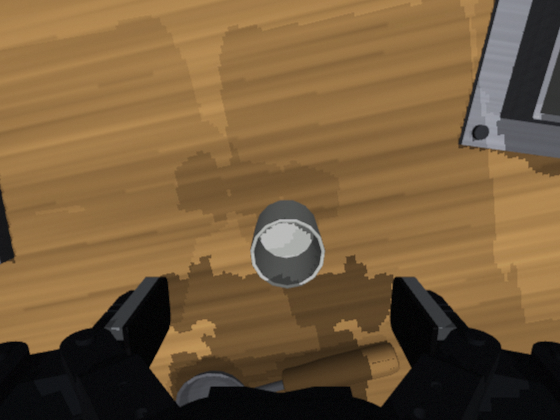

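Emit:
arm_command(
  moves=[
    {"ax":0,"ay":0,"az":0,"tx":20,"ty":0,"tz":3,"grip":85},
    {"ax":0,"ay":0,"az":0,"tx":45,"ty":0,"tz":3,"grip":85},
    {"ax":0,"ay":0,"az":0,"tx":58,"ty":0,"tz":3,"grip":85},
    {"ax":0,"ay":0,"az":0,"tx":58,"ty":0,"tz":3,"grip":60},
    {"ax":0,"ay":0,"az":0,"tx":58,"ty":0,"tz":3,"grip":20},
  ],
)

```text
t: 10.22
eef_pos: [0.473, -0.0232, 0.031]
eef_rot: [1.358, 1.105, -1.357]
wrist_force: [-0.7, 0.2, 0.2]
finger_gap: 0.0507
```

Emit:
arm_command(
  moves=[
    {"ax":0,"ay":0,"az":0,"tx":0,"ty":0,"tz":0,"grip":20},
    {"ax":0,"ay":0,"az":0,"tx":0,"ty":0,"tz":0,"grip":20},
    {"ax":0,"ay":0,"az":0,"tx":0,"ty":0,"tz":0,"grip":20},
    {"ax":0,"ay":0,"az":0,"tx":0,"ty":0,"tz":0,"grip":20},
    {"ax":0,"ay":0,"az":0,"tx":0,"ty":0,"tz":0,"grip":20},
  ],
)

```text
t: 10.85
eef_pos: [0.4731, -0.0233, 0.0315]
eef_rot: [1.359, 1.104, -1.357]
wrist_force: [-1.0, 1.9, 7.8]
finger_gap: 0.0364
```

```bash
python3 - <<'E'
from h import *
c,s=np.cos(-.205),np.sin(-.205); vx,vy=.0335,-.045
print(.5735+c*vx-s*vy,.229+s*vx+c*vy)
go(.5735+c*vx-s*vy,.229+s*vx+c*vy,.12)
E
```

```text
0.5971380207856883 0.1781227558398122
t 10.85 gap 36.4 pos [ 0.4731 -0.0233  0.0315] F [-1.   1.9  7.8] 
 tx ty tz [ -88.3   80.8 -222.4] ax ay az [-0.    -0.    -0.002]
```

Emit:
arm_command(
  moves=[
    {"ax":0,"ay":0,"az":0,"tx":-25,"ty":0,"tz":0,"grip":20},
    {"ax":0,"ay":0,"az":0,"tx":-65,"ty":5,"tz":-10,"grip":20},
    {"ax":0,"ay":0,"az":0,"tx":-95,"ty":20,"tz":-50,"grip":20},
    {"ax":0,"ay":0,"az":0,"tx":-95,"ty":40,"tz":-100,"grip":20},
    {"ax":0,"ay":0,"az":0,"tx":-95,"ty":60,"tz":-150,"grip":20},
  ],
)

```text
t: 11.48
eef_pos: [0.5629, 0.1128, 0.1269]
eef_rot: [1.36, 1.104, -1.356]
wrist_force: [0.7, -1.2, -0.1]
finger_gap: 0.0361
```

Emit:
arm_command(
  moves=[
    {"ax":0,"ay":0,"az":0,"tx":0,"ty":12,"tz":-40,"grip":20},
    {"ax":0,"ay":0,"az":0,"tx":0,"ty":21,"tz":-72,"grip":20},
    {"ax":0,"ay":0,"az":0,"tx":20,"ty":21,"tz":-72,"grip":20},
    {"ax":0,"ay":0,"az":0,"tx":50,"ty":21,"tz":-72,"grip":20},
    {"ax":0,"ay":0,"az":0,"tx":68,"ty":21,"tz":-72,"grip":20},
  ],
)

```text
t: 12.1
eef_pos: [0.5952, 0.1766, 0.0556]
eef_rot: [1.356, 1.106, -1.36]
wrist_force: [0.3, -0.4, -0.4]
finger_gap: 0.0361
```

```bash
python3 - <<'E'
from h import *
go(.597,.178,.0355);snap('wrist','w5.png')
E
```

```text
t 12.1 gap 36.1 pos [0.5952 0.1766 0.0556] F [ 0.3 -0.4 -0.4] 
 tx ty tz [20.1  1.5 -1.7] ax ay az [-0.     0.001  0.002]
```

View pics/w5.png

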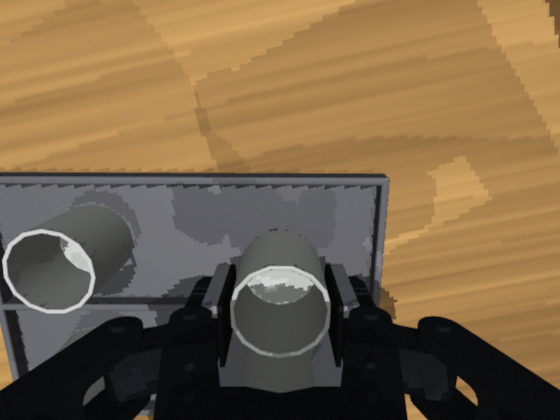

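Emit:
arm_command(
  moves=[
    {"ax":0,"ay":0,"az":0,"tx":8,"ty":1,"tz":-1,"grip":20},
    {"ax":0,"ay":0,"az":0,"tx":15,"ty":1,"tz":-1,"grip":20},
    {"ax":0,"ay":0,"az":0,"tx":19,"ty":1,"tz":-1,"grip":20},
    {"ax":0,"ay":0,"az":0,"tx":21,"ty":1,"tz":-1,"grip":20},
    {"ax":0,"ay":0,"az":0,"tx":21,"ty":1,"tz":-1,"grip":20},
  ],
)

```text
t: 12.78
eef_pos: [0.5979, 0.1785, 0.0364]
eef_rot: [1.358, 1.106, -1.358]
wrist_force: [0.5, 0.7, -0.2]
finger_gap: 0.0363
```

Emit:
arm_command(
  moves=[
    {"ax":0,"ay":0,"az":0,"tx":1,"ty":0,"tz":0,"grip":20},
    {"ax":0,"ay":0,"az":0,"tx":2,"ty":0,"tz":0,"grip":20},
    {"ax":0,"ay":0,"az":0,"tx":3,"ty":0,"tz":0,"grip":20},
    {"ax":0,"ay":0,"az":0,"tx":3,"ty":0,"tz":0,"grip":20},
    {"ax":0,"ay":0,"az":0,"tx":3,"ty":0,"tz":0,"grip":20},
  ],
)

```text
t: 13.4
eef_pos: [0.5982, 0.1786, 0.0355]
eef_rot: [1.359, 1.105, -1.357]
wrist_force: [-7.4, -1.7, 20.1]
finger_gap: 0.0362
```

Emit:
arm_command(
  moves=[
    {"ax":0,"ay":0,"az":0,"tx":-1,"ty":0,"tz":0,"grip":36},
    {"ax":0,"ay":0,"az":0,"tx":-2,"ty":0,"tz":0,"grip":50},
    {"ax":0,"ay":0,"az":0,"tx":-2,"ty":0,"tz":0,"grip":62},
    {"ax":0,"ay":0,"az":0,"tx":-2,"ty":0,"tz":0,"grip":62},
    {"ax":0,"ay":0,"az":0,"tx":-2,"ty":0,"tz":0,"grip":62},
  ],
)

```text
t: 14.02
eef_pos: [0.5977, 0.1784, 0.0351]
eef_rot: [1.358, 1.106, -1.358]
wrist_force: [0.4, -0.5, 0.3]
finger_gap: 0.062
```

Emit:
arm_command(
  moves=[
    {"ax":0,"ay":0,"az":0,"tx":-15,"ty":0,"tz":0,"grip":62},
    {"ax":0,"ay":0,"az":0,"tx":-50,"ty":0,"tz":0,"grip":62},
    {"ax":0,"ay":0,"az":0,"tx":-100,"ty":0,"tz":0,"grip":85},
    {"ax":0,"ay":0,"az":0,"tx":-150,"ty":0,"tz":20,"grip":85},
    {"ax":0,"ay":0,"az":0,"tx":-180,"ty":0,"tz":80,"grip":85},
  ],
)

```text
t: 14.65
eef_pos: [0.584, 0.1051, 0.2173]
eef_rot: [1.36, 1.105, -1.351]
wrist_force: [-0.1, -0.4, -0.7]
finger_gap: 0.0855
```

```bash
python3 - <<'E'
from h import *
im=snap('scene','s6.png')
cv2.imwrite('pics/s6c.png',cv2.resize(cv2.cvtColor(im,4)[170:290,220:420],None,fx=4,fy=4))
m=camera_model('scene')
for n in ['short_cup','tall_cup']:print(n,[(round(d['conf'],2),c2w(d['xyz'],m).round(3)) for d in models.place_of(n,'scene')])
go(.534,-.2,.2)
E
```

```text
short_cup [(0.59, array([0.596, 0.178, 0.002])), (0.3, array([0.774, 0.191, 0.   ]))]
tall_cup [(0.62, array([0.531, 0.194, 0.004])), (0.47, array([ 0.535, -0.202,  0.104]))]
t 14.8 gap 85.0 pos [0.5831 0.1024 0.2163] F [ 0.4  0.5 -0.7] 
 tx ty tz [ 15.9  14.  306.1] ax ay az [-0.003 -0.001 -0.004]
```

View pics/s6c.png

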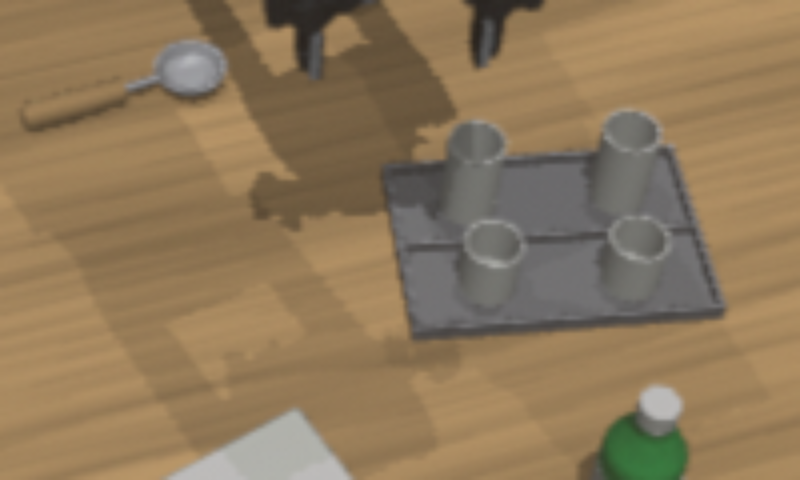

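Emit:
arm_command(
  moves=[
    {"ax":0,"ay":0,"az":0,"tx":0,"ty":3,"tz":55,"grip":85},
    {"ax":0,"ay":0,"az":0,"tx":0,"ty":6,"tz":115,"grip":85},
    {"ax":0,"ay":0,"az":0,"tx":0,"ty":9,"tz":175,"grip":85},
    {"ax":0,"ay":0,"az":0,"tx":0,"ty":11,"tz":235,"grip":85},
    {"ax":0,"ay":0,"az":0,"tx":0,"ty":14,"tz":290,"grip":85},
  ],
)

```text
t: 15.42
eef_pos: [0.537, -0.1838, 0.2131]
eef_rot: [1.358, 1.106, -1.358]
wrist_force: [0.7, -0.1, -0.3]
finger_gap: 0.0848
```

Emit:
arm_command(
  moves=[
    {"ax":0,"ay":0,"az":0,"tx":0,"ty":0,"tz":16,"grip":85},
    {"ax":0,"ay":0,"az":0,"tx":5,"ty":0,"tz":16,"grip":85},
    {"ax":0,"ay":0,"az":0,"tx":5,"ty":0,"tz":16,"grip":85},
    {"ax":0,"ay":0,"az":0,"tx":5,"ty":0,"tz":16,"grip":85},
    {"ax":0,"ay":0,"az":0,"tx":5,"ty":0,"tz":16,"grip":85},
  ],
)

```text
t: 16.05
eef_pos: [0.5344, -0.1974, 0.2083]
eef_rot: [1.357, 1.106, -1.357]
wrist_force: [1.2, -0.2, -0.1]
finger_gap: 0.0848
```

```bash
python3 - <<'E'
from h import *
m=camera_model('wrist');snap('wrist','w7.png')
for n in ['cap_top','cap','bottle']:print(n,[(round(d['conf'],2),c2w(d['xyz'],m).round(4)) for d in models.place_of(n,'wrist')])
print(w2p([.534,-.2,.141],m))
go(.534,-.2,.123)
E
```

```text
cap_top [(0.96, array([ 0.5336, -0.1984,  0.1384]))]
cap [(0.86, array([ 0.5353, -0.2021,  0.1062]))]
bottle [(0.57, array([ 0.5377, -0.2037,  0.0032]))]
[285.06218074 240.734521  ]
t 16.25 gap 85.1 pos [ 0.5342 -0.1981  0.2083] F [-0.5  0.9  0.1] 
 tx ty tz [85.3  0.2  1.9] ax ay az [ 0.  0. -0.]
```

View pics/w7.png

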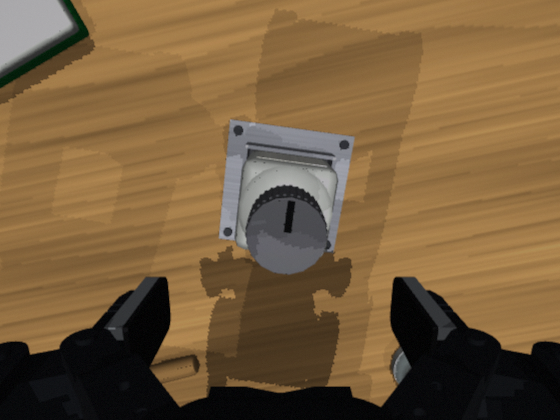

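Emit:
arm_command(
  moves=[
    {"ax":0,"ay":0,"az":0,"tx":20,"ty":0,"tz":2,"grip":85},
    {"ax":0,"ay":0,"az":0,"tx":55,"ty":0,"tz":2,"grip":85},
    {"ax":0,"ay":0,"az":0,"tx":80,"ty":0,"tz":2,"grip":85},
    {"ax":0,"ay":0,"az":0,"tx":86,"ty":0,"tz":2,"grip":85},
    {"ax":0,"ay":0,"az":0,"tx":86,"ty":0,"tz":2,"grip":60},
  ],
)

```text
t: 16.88
eef_pos: [0.5339, -0.2004, 0.1225]
eef_rot: [1.358, 1.106, -1.358]
wrist_force: [0.7, 0.2, 0.6]
finger_gap: 0.0693
```

Emit:
arm_command(
  moves=[
    {"ax":0,"ay":0,"az":0,"tx":0,"ty":0,"tz":0,"grip":50},
    {"ax":0,"ay":0,"az":0,"tx":0,"ty":0,"tz":0,"grip":30},
    {"ax":0,"ay":0,"az":0,"tx":0,"ty":0,"tz":0,"grip":30},
    {"ax":0,"ay":0,"az":0,"tx":0,"ty":0,"tz":0,"grip":30},
    {"ax":0,"ay":0,"az":0,"tx":0,"ty":0,"tz":0,"grip":30},
  ],
)

```text
t: 17.5
eef_pos: [0.5344, -0.2007, 0.1228]
eef_rot: [1.358, 1.104, -1.357]
wrist_force: [1.2, -2.3, 5.5]
finger_gap: 0.0444
```

```bash
python3 - <<'E'
from h import *
o=ctrl.get_obs();print(o['torque'],o['joints'])
snap('wrist','w8.png')
go(.5345,-.2005,.122)
E
```

```text
[-0.44447135 -0.32018153 -0.01688141] [-3.61793475e-01  4.10871997e-01  1.85168889e+00 -2.05592175e-04
  8.77311598e-01  1.41325952e+00]
t 17.55 gap 44.8 pos [ 0.5344 -0.2007  0.1227] F [ 1.7 -2.7  3.9] 
 tx ty tz [ 0.7  0.1 -0.2] ax ay az [-0.     0.    -0.002]
```

View pics/w8.png

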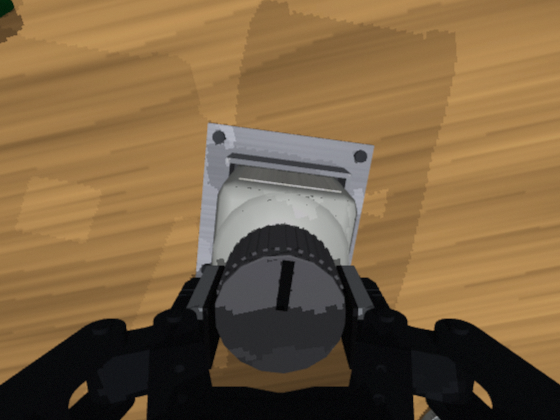

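Emit:
arm_command(
  moves=[
    {"ax":0,"ay":0,"az":0,"tx":3,"ty":0,"tz":0,"grip":30},
    {"ax":0,"ay":0,"az":0,"tx":6,"ty":0,"tz":0,"grip":30},
    {"ax":0,"ay":0,"az":0,"tx":8,"ty":0,"tz":0,"grip":30},
    {"ax":0,"ay":0,"az":0,"tx":9,"ty":0,"tz":0,"grip":30},
    {"ax":0,"ay":0,"az":0,"tx":9,"ty":0,"tz":0,"grip":30},
  ],
)

```text
t: 18.18
eef_pos: [0.5344, -0.2007, 0.1147]
eef_rot: [1.358, 1.104, -1.357]
wrist_force: [-2.5, -0.5, 18.5]
finger_gap: 0.0447
```

```bash
python3 - <<'E'
from h import *
go(.5345,-.2005,.114)
m=camera_model('scene');im=snap('scene','s8.png')
print(w2p([.5345,-.2005,.141],m))
cv2.imwrite('pics/s8c.png',cv2.resize(cv2.cvtColor(im,4)[200:290,140:260],None,fx=5,fy=5))
E
```

```text
t 18.18 gap 44.7 pos [ 0.5344 -0.2007  0.1147] F [-2.5 -0.5 18.5] 
 tx ty tz [ 0.7  0.  -0.2] ax ay az [-0.     0.    -0.002]
[183.11445287 222.42951776]
```

View pics/s8c.png

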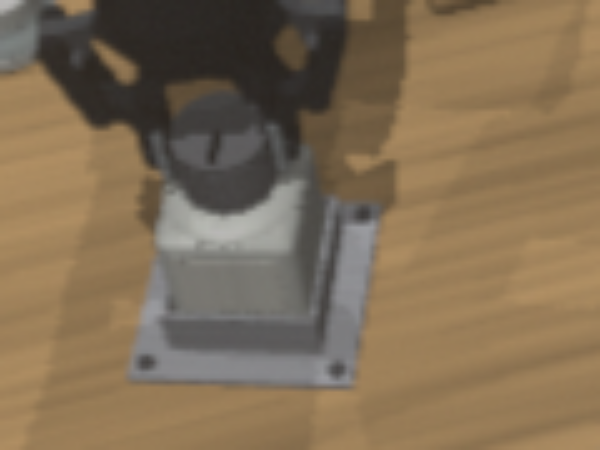

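Emit:
arm_command(
  moves=[
    {"ax":-0.14,"ay":0,"az":0,"tx":0,"ty":0,"tz":0,"grip":30},
    {"ax":-0.28,"ay":0,"az":0,"tx":0,"ty":0,"tz":0,"grip":30},
    {"ax":-0.42,"ay":0,"az":0,"tx":0,"ty":0,"tz":0,"grip":30},
    {"ax":-0.56,"ay":0,"az":0,"tx":0,"ty":0,"tz":0,"grip":30},
    {"ax":-0.7,"ay":0,"az":0,"tx":0,"ty":0,"tz":0,"grip":30},
  ],
)

```text
t: 18.85
eef_pos: [0.5345, -0.2013, 0.1147]
eef_rot: [0.832, 1.403, -0.833]
wrist_force: [-2.4, -5.0, 16.2]
finger_gap: 0.0446
```

```bash
python3 - <<'E'
from h import *
go(.5345,-.2005,.114)
print(ctrl.get_obs()['torque'])
snap('wrist','w9.png')
E
```

```text
t 18.85 gap 44.6 pos [ 0.5345 -0.2013  0.1147] F [-2.4 -5.  16.2] 
 tx ty tz [ 0.7  0.4 -0.7] ax ay az [ 0.705  0.002 -0.002]
[-1.01199023  0.38873127 -0.16352009]
```

View pics/w9.png

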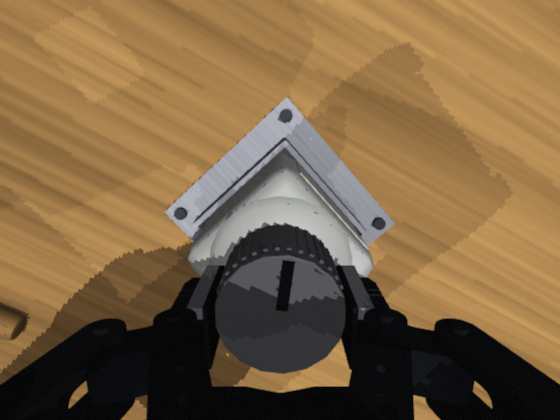

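The cap turns with the hand: its line is unchanged at (286,285) in the picture, and the bottle has rotated 40° relative to it. Next the second half.

Emit:
arm_command(
  moves=[
    {"ax":-0.14,"ay":0,"az":0,"tx":0,"ty":0,"tz":0,"grip":30},
    {"ax":-0.28,"ay":0,"az":0,"tx":0,"ty":0,"tz":0,"grip":30},
    {"ax":-0.42,"ay":0,"az":0,"tx":0,"ty":0,"tz":0,"grip":30},
    {"ax":-0.56,"ay":0,"az":0,"tx":0,"ty":0,"tz":0,"grip":30},
    {"ax":-0.7,"ay":0,"az":0,"tx":0,"ty":0,"tz":0,"grip":30},
  ],
)

```text
t: 19.52
eef_pos: [0.5348, -0.2018, 0.1148]
eef_rot: [0.289, 1.548, -0.292]
wrist_force: [-1.0, -7.2, 15.5]
finger_gap: 0.0449
```

Emit:
arm_command(
  moves=[
    {"ax":0,"ay":0,"az":0,"tx":0,"ty":0,"tz":0,"grip":30},
    {"ax":0,"ay":0,"az":0,"tx":-2,"ty":0,"tz":0,"grip":30},
    {"ax":0,"ay":0,"az":0,"tx":-4,"ty":0,"tz":0,"grip":30},
    {"ax":0,"ay":0,"az":0,"tx":-6,"ty":0,"tz":0,"grip":30},
    {"ax":0,"ay":0,"az":0,"tx":-8,"ty":0,"tz":0,"grip":30},
  ],
)

```text
t: 20.15
eef_pos: [0.5349, -0.2017, 0.1215]
eef_rot: [0.292, 1.548, -0.295]
wrist_force: [4.2, -7.9, -0.9]
finger_gap: 0.0445
```

```bash
python3 - <<'E'
from h import *
go(.5345,-.2005,.114,-21.5)
snap('wrist','w10.png')
E
```

```text
t 20.15 gap 44.5 pos [ 0.5349 -0.2017  0.1215] F [ 4.2 -7.9 -0.9] 
 tx ty tz [ 7.5  1.  -0.9] ax ay az [0.    0.003 0.001]
```

View pics/w10.png

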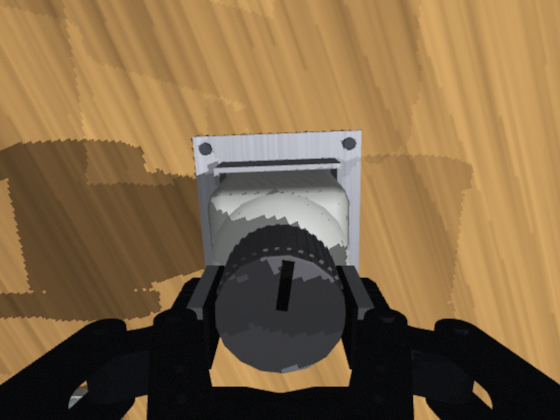

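Emit:
arm_command(
  moves=[
    {"ax":0,"ay":0,"az":0,"tx":-3,"ty":0,"tz":0,"grip":30},
    {"ax":0,"ay":0,"az":0,"tx":-6,"ty":0,"tz":0,"grip":30},
    {"ax":0,"ay":0,"az":0,"tx":-10,"ty":0,"tz":0,"grip":30},
    {"ax":0,"ay":0,"az":0,"tx":-14,"ty":0,"tz":0,"grip":30},
    {"ax":0,"ay":0,"az":0,"tx":-18,"ty":0,"tz":0,"grip":30},
  ],
)

```text
t: 20.82
eef_pos: [0.5328, -0.1998, 0.1387]
eef_rot: [0.295, 1.553, -0.294]
wrist_force: [-0.4, 0.2, -0.1]
finger_gap: 0.0446
```

Free (no pull). Continue up.

Emit:
arm_command(
  moves=[
    {"ax":0,"ay":0,"az":0,"tx":-10,"ty":0,"tz":0,"grip":30},
    {"ax":0,"ay":0,"az":0,"tx":-20,"ty":0,"tz":0,"grip":30},
    {"ax":0,"ay":0,"az":0,"tx":-32,"ty":0,"tz":0,"grip":30},
    {"ax":0,"ay":0,"az":0,"tx":-45,"ty":0,"tz":0,"grip":30},
    {"ax":0,"ay":0,"az":0,"tx":-57,"ty":0,"tz":0,"grip":30},
  ],
)

```text
t: 21.45
eef_pos: [0.5338, -0.2004, 0.1974]
eef_rot: [0.294, 1.55, -0.294]
wrist_force: [-0.1, -0.2, -0.1]
finger_gap: 0.0445
```

Emit:
arm_command(
  moves=[
    {"ax":0,"ay":0,"az":0,"tx":0,"ty":0,"tz":0,"grip":30},
    {"ax":0,"ay":0,"az":0,"tx":0,"ty":0,"tz":0,"grip":30},
    {"ax":0,"ay":0,"az":0,"tx":0,"ty":0,"tz":0,"grip":30},
    {"ax":0,"ay":0,"az":0,"tx":0,"ty":0,"tz":0,"grip":30},
    {"ax":0,"ay":0,"az":0,"tx":0,"ty":0,"tz":0,"grip":30},
  ],
)

```text
t: 22.08
eef_pos: [0.5336, -0.2003, 0.196]
eef_rot: [0.294, 1.551, -0.294]
wrist_force: [-0.4, 0.3, 0.3]
finger_gap: 0.0444
```

```bash
python3 - <<'E'
from h import *
im=snap('scene','s11.png');snap('wrist','w11.png')
cv2.imwrite('pics/s11c.png',cv2.resize(cv2.cvtColor(im,4)[160:290,140:420],None,fx=2.8,fy=2.8))
m=camera_model('scene')
for n in ['cap','short_cup','tall_cup']:print(n,[(round(d['conf'],2),c2w(d['xyz'],m).round(3)) for d in models.place_of(n,'scene')])
go(.5345,-.2005,.195,-21.5)
E
```

```text
cap [(0.79, array([ 0.531, -0.202,  0.18 ]))]
short_cup [(0.54, array([0.598, 0.182, 0.005])), (0.37, array([0.576, 0.233, 0.003]))]
tall_cup [(0.52, array([0.527, 0.19 , 0.005])), (0.44, array([ 0.369, -0.004,  0.002])), (0.25, array([0.3  , 0.188, 0.001]))]
t 22.32 gap 44.5 pos [ 0.5337 -0.2003  0.1962] F [-0.7  0.5  0.1] 
 tx ty tz [1.2 0.2 0.8] ax ay az [ 0. -0. -0.]
```

View pics/s11c.png

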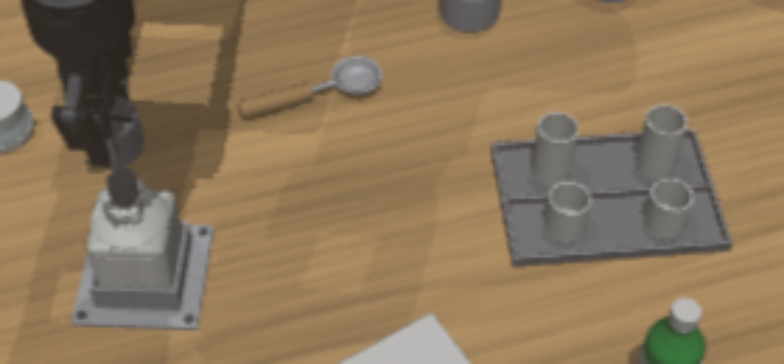

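View pics/w11.png

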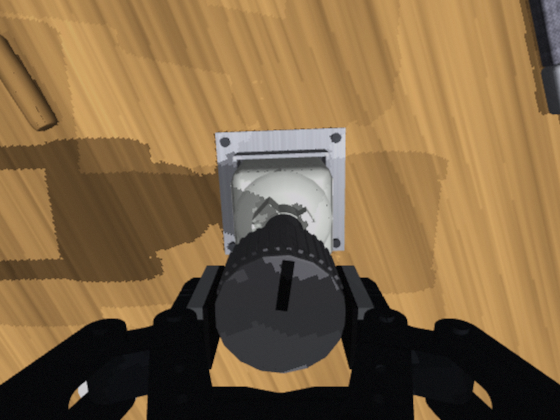

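The cap is off, held level over the bare neck at z ≈ 0.18 (75 mm above its seat). All four cups stand upright in their rows. Handing in.

```bash
python3 -c "
from h import *
print(order.hand_in())"
```

```text
the job is handed in; nothing more can be done
None
```

I finished every step of the task and handed the job in after about 22 s of robot time; the hand-in reports no verdict.

- **Cups:** I put the tall cup in the near row beside the tall sample and the short cup in the far row beside the short sample, then let go of both. The last scene picture shows all four cups upright in their rows. The loose cups measured about (0.53, 0.19) and (0.60, 0.18) m.
- **Cap:** I pressed it until it bottomed, with about 18 N on the wrist. I then turned it 80° anticlockwise, and the black line stayed fixed in the hand the whole way, so the grip did not slip. It lifted off without any pull.
- **Final hold:** The cap is still gripped level (finger opening 44.5 mm). It is about 75 mm above its seat (measured at z about 0.18 m) and within a few mm of the bottle's axis. The wrist force is near zero.

**Checks that disagreed or were high:**
- The wrist camera put rim centres up to about 6 mm further out in x than the other cameras. I used values close to the other estimates, and both cups and the cap gripped well.
- The short cup was set down with about 20 N on the wrist before I let go. It stood upright afterwards.
- I did not measure the bystanders again at the end. Those visible in the last pictures look unmoved, and I saw no unexpected contact.

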